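Lay two culture flasks on their growth faces

ROBOT

A 7-joint arm with a two-finger parallel gripper is mounted at the origin on the work surface. World frame = base frame: x ahead of the robot, y to its left, z up, the work surface at z = 0. Lengths are in m, angles in rad, forces in N, time in s.
With the tool pointing down it reaches from about 0.425 to 0.875 m from the base axis. Payload 4.7 kg.
Tool frame: the origin (TCP) lies between the finger pads; the fingertips stand 14 mm ahead of it and the grasp point (between the pads) lies 5 mm behind it; z points along the fingers, y is the line along which they close (so a half turn about z gives the same grasp; the last joint's range is limited). The gripper opens to 87 mm and grips with 3 to 60 N. Pads are 19 mm wide; open, the fingers measure 117 mm over their backs; the gripper's body (75 mm by 190 mm) begins 51 mm behind the grasp point.
Start: joints at [1.283, 0.321, -0.07, 1.45, 0.023, 1.371, -0.057], TCP at [0.193, -0.621, 0.237] pointing down, gripper open.
Joint ranges: [-2.86, 2.86], [-0.3, 2.09], [-1.38, 1.24], [0.06, 2.45], [-1.56, 4.7], [0.09, 2.05], [-2.69, 2.69]. Speed limits (rad/s): [2.57, 2.57, 3.14, 3.14, 3.14, 3.14, 3.14].

INTERFACE

Orientations are given as a rotation vector (axis times angle).
In Python, from bench import ctrl gives the robot as it stands.
- The arm moves only by the shell command python3 -m inch 'ROWS' [OPENING] [FORCE]. ROWS is JSON, a list of rows, each a list of 6 numbers: the shift along the world's x, y, z in mm, then the turn, a rotation vector about the world's x, y, z in degrees. In form: [[tx, ty, tz, rx, ry, rz], ...]. A call has 1 to 20 rows; each row is the pose to reach, as a shift and turn from the pose commanded when the call began; what a row does not reach only later rows make up. A row lasts 1/8 s, in which the tool goes at most 62.5 mm and 10.7 degrees, less where a joint would pass 70% of its speed; a pose out of reach is approached as far as the arm can. A call with a gripper value outside its range is refused whole. OPENING is the finger opening in mm, from 0 to 87, set as the call begins (- or left out, the last holds). The fingers move at their own pace and stop on an object; FORCE is the grip in N (left out, the last holds). Time passes only in rows, so rows that repeat a pose let the fingers close. It gives the time, the measured TCP pose, the force, the opening and the grip force at its end, in the units of the state.
- ctrl.get_state(): the state, without advancing time (a new reading comes with each control period).
- ctrl.get_image(name): name is "scene" or "top"; returns (picture, depth): 420x560x3 uint8, red, green, blue; 420x560 float32, m along the optical axis (not along the pixel's ray), 0 where there is no reading.
- ctrl.camera_params(name): a dict with "mtx" (3x3 intrinsics, pixels), "dist_coeffs" ([k1, k2, p1, p2, k3] as OpenCV has them; the pictures are not rectified), "T" (4x4, takes a point from camera to world coordinates). Camera axes: x right, y down, z forward; pixel columns grow to the right and rows downward; lengths in m; the calibration is good to about 2 mm. A picture is of the moment at which its call begins. camera_params takes no time and is no camera call.
- ctrl.close_job(): hands the job in; it is judged then, once.
The state is a dict: "time": time; "joint_positions": joint angles; "qd": joint speeds; "joint_torque": joint torques, N m; "position": TCP position; "tool_rot": TCP orientation; "ft_force": force on the tool from outside, world axes, zero at the start; "torque": the same for the moment, N m; "grip_width": opening from 0.0 (shut) to 1.0 (fully open); "grip_force": force on a finger pad.
Only numpy, scipy, OpenCV 4.12 (cv2) and the standard library are available. Lean on these libraries where they do the work, as an engineer would, in place of code of your own. Each camera call takes 0.05 s, during which the arm holds its last target. There are 200 camera calls.

TASK

Two empty culture flasks stand on end on the steel incubator shelf. Push each one over with the fingertips so that it ends lying flat on its growth face, with the broad side that carries the writing panel, and towards which the neck leans, on top. Do not lift or carry them, leave both lying on the shelf about where they stood, and do not disturb anything else.

Things in the scene. Friction and masses are not known exactly. Their poses are not given: they have to be found in the camera images.
- flask_a: empty clear-grey plastic culture flask, blue cap, 75 g, standing on end, cap up, on the left or right half of the shelf. Flat body 84 wide, 40 thick, 105 tall; sloping shoulder to 131; neck and 28 mm cap to 159. Origin: centre of the end it stands on. z to the cap, y along the 84 mm width, +x square to the broad growth face, -x to the broad upper face (white writing panel). Lying on its growth face +x points down, origin 20 mm above the shelf top
- flask_a_push (a point): point on the middle of the flask's upper face (writing panel side), 95 mm above the end it stands on, 20 mm from the flask's axis. Pushed here along the flask's +x the flask does not slide: it tips over its bottom edge, past about 17 degrees falls on its own. The shoulder slopes on the other, growth side; the neck leans 15 degrees to this side and the cap stands out about 9 mm beyond this face
- flask_b: empty clear-grey plastic culture flask, blue cap, 75 g, standing on end, cap up, on the other half, facing roughly the opposite way. Flat body 84 wide, 40 thick, 105 tall; sloping shoulder to 131; neck and 28 mm cap to 159. Origin: centre of the end it stands on. z to the cap, y along the 84 mm width, +x square to the broad growth face, -x to the broad upper face (white writing panel). Lying on its growth face +x points down, origin 20 mm above the shelf top
- flask_b_push (a point): point on the middle of the flask's upper face (writing panel side), 95 mm above the end it stands on, 20 mm from the flask's axis. Pushed here along the flask's +x the flask does not slide: it tips over its bottom edge, past about 17 degrees falls on its own. The shoulder slopes on the other, growth side; the neck leans 15 degrees to this side and the cap stands out about 9 mm beyond this face
- shelf: flat slotted steel incubator shelf lying on the bench, fixed, 420 mm (its x) by 500 mm (its y), 8 mm thick; origin at the centre of its underside, its top 8 mm above the bench. The flasks stand about 140 mm left and right of its centre; one must fall roughly away from the robot, the other towards it. A fixed tube rack, 104 mm tall, stands beyond the shelf
- vial: amber screw-cap bottle, 36 mm across, 75 mm tall, standing on the shelf's middle line (beyond the flasks); origin at the centre of its underside; leave alone
- jar: squat glass jar with black lid, 44 mm across, 60 mm tall, standing on the shelf's middle line (nearer the robot than the flasks); origin at the centre of its underside; leave alone
- medium_bottle: glass bottle, 70 mm across, 170 mm tall, on the bench left of the shelf; origin at the centre of its underside; leave alone
- tip_box: grey box of pipette tips, 85 x 125 mm, 64 mm tall, on the bench right of the shelf; origin at the centre of its underside; leave alone
- dishes: stack of three round dishes, 90 mm across, 40 mm tall, on the bench right of the shelf; origin at the centre of its underside; leave alone
- beaker: open glass beaker, 80 mm across, 100 mm tall, on the bench left of the shelf; origin at the centre of its underside; leave alone
Things that resemble listed ones, but are neither listed nor needed, are in the scene too. Leave any red look-alike of the flask_a alone.

How it is judged:
At the end, for the whole second after the job is handed in: Both flasks lie flat and still on the shelf, growth face down (within 8 degrees, bottom end's centre 22 to 34 mm above the bench), the bottom end's centre within 80 mm of where it stood (tipping alone moves it about 30 mm) and over the shelf (angle between each of flask_a, flask_b's own x axis and vertical above 3 rad and height (world z) of flask_a between 0.022 and 0.034 m and distance of each of flask_a, flask_b from where it was at the start of the episode below 0.08 m and linear speed of each of flask_a, flask_b below 0.02 m/s and angular speed of each of flask_a, flask_b below 0.1 rad/s and x of flask_a in the frame of shelf between -0.21 and 0.21 m and y of flask_a in the frame of shelf between -0.25 and 0.25 m and height (world z) of flask_b between 0.022 and 0.034 m and x of flask_b in the frame of shelf between -0.21 and 0.21 m and y of flask_b in the frame of shelf between -0.25 and 0.25 m); the robot touches nothing.
It fails at once if a flask is lifted or carried instead of being tipped (bottom end's centre more than 12 mm above the shelf while upright, or ever more than 42 mm above it) (height (world z) of any of flask_a, flask_b above 0.05 m or (angle between flask_a's own z axis and vertical below 0.12 rad and height (world z) of flask_a above 0.02 m) or (angle between flask_b's own z axis and vertical below 0.12 rad and height (world z) of flask_b above 0.02 m)).
It fails at once if another thing on the shelf or bench is moved by more than 15 mm or tipped (distance of any of vial, jar, medium_bottle, tip_box, dishes, beaker from where it was at the start of the episode above 0.015 m or angle between any of vial, jar, medium_bottle, tip_box, dishes, beaker's own z axis and vertical above 0.2 rad).
It also fails if it takes over 40 s, if anything falls off the work surface, if the arm or the gripper's body presses on something with over 40 N, if the wrist force passes 120 N, or if a joint passes its speed limit or range.

## Working session

There is one attempt and no reset: what is moved stays moved. The work goes in short steps, Python scripts to look and compute and a shell command to move; the robot and the scene stay as the last step left them, time stands still between calls to the robot, and variables do not carry over. Pictures are saved under pics/ and viewed, at most 10 in all, crops included, and the job is handed in when it is done.

```bash
mkdir -p pics
cat > h.py <<'E'
import numpy as np, cv2
from bench import ctrl
def snap(n,f):
    im,d=ctrl.get_image(n); cv2.imwrite(f'pics/{f}.png',im[:,:,::-1]); np.savez(f'{f}.npz',im=im,d=d); return im,d
def cloud(n,d):
    p=ctrl.camera_params(n); h,w=d.shape
    u,v=np.meshgrid(np.arange(w),np.arange(h))
    q=cv2.undistortPoints(np.stack([u,v],-1).reshape(-1,1,2).astype(float),p['mtx'],np.array(p['dist_coeffs'])).reshape(h,w,2)
    P=np.dstack([q*d[...,None],d]); T=np.array(p['T'])
    X=P@T[:3,:3].T+T[:3,3]; X[d==0]=np.nan; return X
E
python3 - <<'E'
from h import *
for n in('scene','top'):
    snap(n,n+'0'); p=ctrl.camera_params(n); print(n,np.round(p['T'],3).tolist())
s=ctrl.get_state(); print(s['time'],s['position'],s['tool_rot'])
E
```

```text
scene [[0.113, 0.605, -0.788, 1.417], [0.994, -0.062, 0.095, -0.061], [0.009, -0.794, -0.608, 0.7], [0.0, 0.0, 0.0, 1.0]]
top [[-0.016, -0.998, 0.061, 0.532], [-1.0, 0.017, 0.009, 0.018], [-0.01, -0.061, -0.998, 1.192], [0.0, 0.0, 0.0, 1.0]]
0.1 [ 0.19300444 -0.6201937   0.235591  ] [-3.10423926e+00 -4.72011670e-01  5.64910253e-04]
```

View pics/scene0.png

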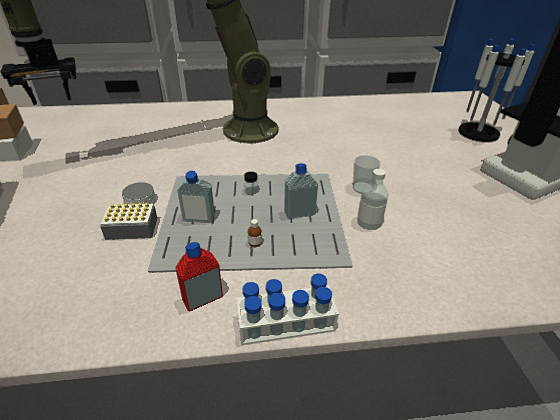

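View pics/top0.png

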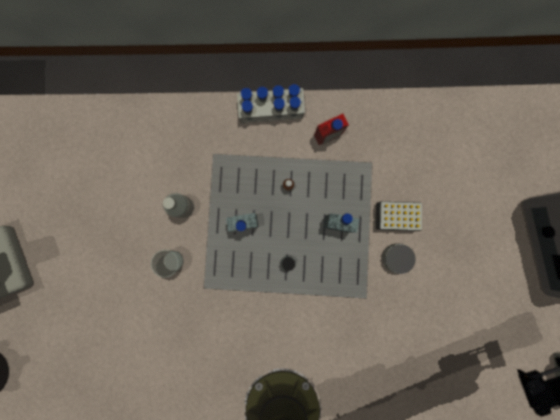

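The scene view shows the right (+y) flask near (300,195) with a plain face to the camera. The left (-y) flask near (197,200) shows its writing panel to the camera, on the far side from the robot. The red look-alike is at (198,278), off the shelf, so I leave it alone. In the top view the caps are at (240,225) and (347,218). Next I measure and confirm in an enlarged crop.

Run:
```python
from h import *
a=np.load('scene0.npz');b=np.load('top0.npz')
S=cloud('scene',a['d']);T=cloud('top',b['d'])
def reg(X,im,nm,y0,y1,x0=.38,x1=.72):
    m=(X[...,2]>.02)&(X[...,1]>y0)&(X[...,1]<y1)&(X[...,0]>x0)&(X[...,0]<x1)
    blue=m&(im[...,2]>im[...,0].astype(int)+60)
    P=X[m]; 
    print(nm,len(P),'min',P.min(0).round(3),'max',P.max(0).round(3))
    if blue.sum(): print('  cap',np.median(X[blue],0).round(3),blue.sum())
    for z0,z1 in((.02,.06),(.06,.1),(.1,.125)):
        Q=P[(P[:,2]>z0)&(P[:,2]<z1)]
        if len(Q)<8: continue
        r=cv2.minAreaRect((Q[:,:2]*1000).astype(np.float32)); print('  z',z0,len(Q),np.round(r[0]),np.round(r[1]),round(r[2],1))
        # line fit of the visible face
        l=cv2.fitLine((Q[:,:2]*1000).astype(np.float32),cv2.DIST_HUBER,0,0.01,0.01).ravel(); print('   line',l.round(3),'deg',round(np.degrees(np.arctan2(l[1],l[0])),1))
for n,X,im in(('S',S,a['im']),('T',T,b['im'])):
    reg(X,im,n+' L(+y)',.05,.22); reg(X,im,n+' R(-y)',-.24,-.06)
m=lambda X,x,y:X[y,x].round(3)
print('shelf corners top',[m(T,*c) for c in((214,156),(370,162),(367,295),(207,288))])
print('vial',m(T,288,184),'jar',m(T,288,263),'bott',m(T,170,204),'tip',m(T,401,216),'beaker',m(T,170,262))
def crop(im,x,y,w,h,f): return cv2.resize(im[y:y+h,x:x+w,::-1],None,fx=f,fy=f,interpolation=cv2.INTER_CUBIC)
c=np.vstack([crop(a['im'],150,155,200,75,4),crop(b['im'],190,190,200,75,4)]); cv2.imwrite('pics/crop0.png',c)
```

```text
S L(+y) 1371 min [0.54  0.063 0.02 ] max [0.591 0.151 0.167]
  cap [0.561 0.105 0.159] 87
  z 0.02 357 [579. 103.] [90. 36.] 74.4
   line [ 1.30000e-01 -9.92000e-01  5.81003e+02  1.08894e+02] deg -82.5
  z 0.06 388 [579. 104.] [90. 36.] 77.6
   line [ 1.31000e-01 -9.91000e-01  5.81201e+02  1.08766e+02] deg -82.5
  z 0.1 321 [564. 107.] [42. 84.] 6.8
   line [ 1.02000e-01 -9.95000e-01  5.78275e+02  1.08959e+02] deg -84.1
S R(-y) 1376 min [ 0.535 -0.224  0.02 ] max [ 0.585 -0.135  0.166]
  cap [ 0.568 -0.182  0.162] 70
  z 0.02 374 [ 572. -176.] [35. 90.] 11.1
   line [ 1.82000e-01  9.83000e-01  5.74254e+02 -1.81482e+02] deg 79.5
  z 0.06 405 [ 572. -177.] [35. 90.] 10.0
   line [ 1.89000e-01  9.82000e-01  5.74047e+02 -1.83214e+02] deg 79.1
  z 0.1 298 [ 559. -180.] [85. 40.] 80.6
   line [ 1.70000e-01  9.85000e-01  5.73016e+02 -1.83243e+02] deg 80.2
T L(+y) 460 min [0.532 0.062 0.021] max [0.583 0.148 0.168]
  cap [0.547 0.106 0.163] 54
  z 0.02 11 [542.  92.] [27. 78.] 32.4
   line [ 3.7600e-01 -9.2600e-01  5.4715e+02  7.5874e+01] deg -67.9
  z 0.06 13 [543.  93.] [29. 83.] 33.3
   l
[... 170 characters left out ...]
4.3
T R(-y) 544 min [ 0.524 -0.225  0.02 ] max [ 0.577 -0.137  0.169]
  cap [ 0.562 -0.182  0.163] 61
  z 0.02 35 [ 538. -165.] [81. 32.] 49.5
   line [   0.551    0.834  545.878 -153.018] deg 56.6
  z 0.06 40 [ 538. -164.] [80. 33.] 48.6
   line [ 5.20000e-01  8.54000e-01  5.44318e+02 -1.60988e+02] deg 58.7
  z 0.1 179 [ 549. -181.] [83. 39.] 78.2
   line [ 2.73000e-01  9.62000e-01  5.38393e+02 -1.76850e+02] deg 74.2
shelf corners top [array([0.768, 0.199, 0.006]), array([ 0.742, -0.29 , -0.   ]), array([ 0.33 , -0.268,  0.   ]), array([0.359, 0.224, 0.005])]
vial [ 0.667 -0.029  0.08 ] jar [ 0.436 -0.025  0.064] bott [0.608 0.293 0.17 ] tip [ 0.569 -0.361  0.059] beaker [0.44  0.338 0.002]
```

View pics/crop0.png

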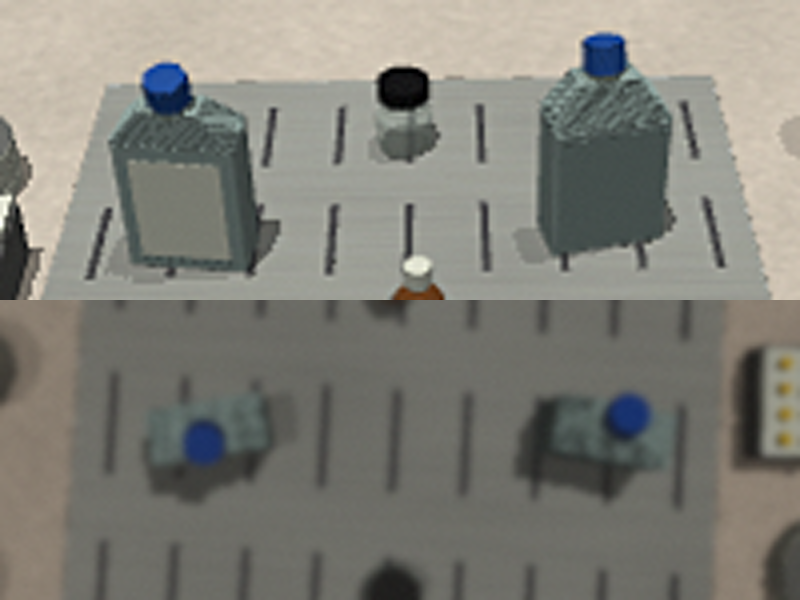

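The crop confirms the directions. The -y flask (panel at (180,210)) has its panel facing away from the robot, so it must fall towards the robot. The +y flask shows its plain growth face and sloping shoulder at (605,180), so it must fall away from the robot. I'll straddle the neck with the fingers part open, tool tilted 20°, so both fingertips press on the panel face. Next I work out the moves.

```bash
cat > plan.py <<'E'
from h import *
from scipy.spatial.transform import Rotation as R
s=ctrl.get_state(); p=np.array(s['position'])*1000; R0=R.from_rotvec(s['tool_rot'])
def plan(c,d,tilt=20,back=75,z=113):
    d=np.array(d)/np.hypot(*d); f=d if d[0]>0 else -d
    X=np.array([*f,0]); Z=np.array([0,0,-1.]); Rt=R.from_matrix(np.c_[X,np.cross(Z,X),Z])
    Rt=R.from_rotvec(np.radians(tilt)*np.array([d[1],-d[0],0]))*Rt
    t=np.array([*(np.array(c)-d*back),z])
    print('target',t.round(),'shift',(t-p).round(),'turn',np.degrees((Rt*R0.inv()).as_rotvec()).round(1),'d',d.round(3))
E
python3 -c "
from plan import *
plan((554,-180),(-.983,.185)); plan((560,106),(.993,.115))"
```

```text
target [ 628. -194.  113.] shift [ 435.  426. -123.] turn [ -1.3  20.2 -27.6] d [-0.983  0.185]
target [485.  97. 113.] shift [ 292.  718. -123.] turn [  4.1 -19.6 -10.6] d [0.993 0.115]
```

```bash
python3 -m inch '[[0,0,60,0,0,0],[30,30,90,0,5,-7],[75,75,90,-0.5,10,-14],[120,118,90,-1,15,-21],[165,160,90,-1.3,20,-27.6],[210,205,90,-1.3,20,-27.6],[255,250,90,-1.3,20,-27.6],[300,295,90,-1.3,20,-27.6],[345,340,90,-1.3,20,-27.6],[390,385,90,-1.3,20,-27.6],[435,426,90,-1.3,20,-27.6],[435,426,90,-1.3,20,-27.6],[435,426,90,-1.3,20,-27.6],[435,426,90,-1.3,20,-27.6],[435,426,90,-1.3,20,-27.6]]' 45
python3 -c "
from plan import *
plan((554,-180),(-.983,.185)); snap('scene','s1')"
```

```text
time: 1.98
position: [0.6273, -0.1964, 0.3272]
tool_rot: [-3.053, 0.287, 0.534]
ft_force: [-0.1, 0.2, 0.6]
grip_width: 0.52
grip_force: 0.0
target [ 628. -194.  113.] shift [   0.    3. -214.] turn [0.2 0.1 0.1] d [-0.983  0.185]
```

View pics/s1.png

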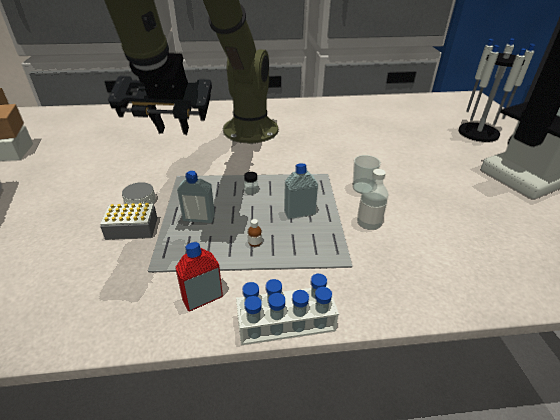

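The gripper hangs above and beyond the -y flask, fingers at about (160,120), tilted as planned. The flasks are untouched. I descend and take one close look.

```bash
python3 -m inch '[[0,2,-40,0,0,0],[0,3,-85,0,0,0],[0,3,-130,0,0,0],[0,3,-175,0,0,0],[0,3,-200,0,0,0],[0,3,-214,0,0,0],[0,3,-214,0,0,0],[0,3,-214,0,0,0]]'
python3 -c "
from h import *
im,d=snap('scene','s2')
c=cv2.resize(im[110:260,100:300,::-1],None,fx=4,fy=4,interpolation=cv2.INTER_CUBIC); cv2.imwrite('pics/s2c.png',c)"
```

```text
time: 3.02
position: [0.629, -0.192, 0.1142]
tool_rot: [-3.054, 0.284, 0.531]
ft_force: [0.5, -0.3, -0.9]
grip_width: 0.514
grip_force: 0.0
```

View pics/s2c.png

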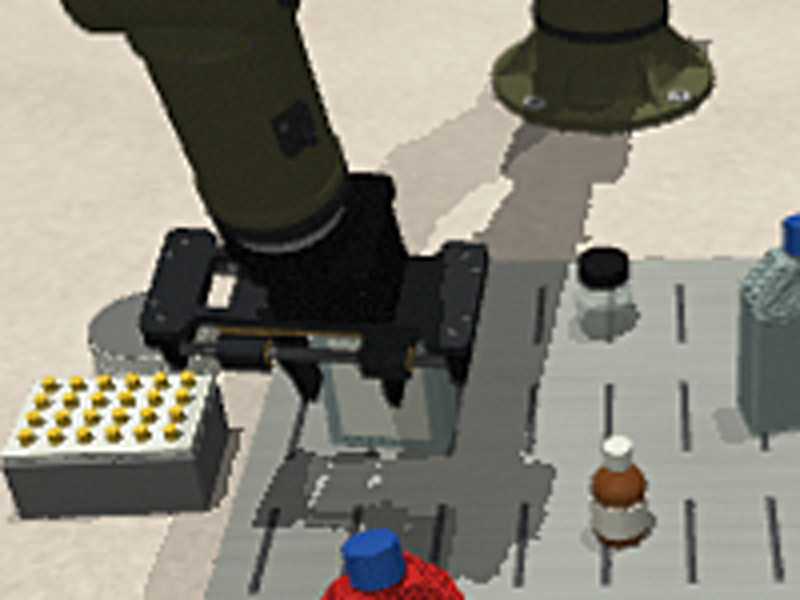

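The fingers, at crop pixels (305,390) and (395,395), are about 55 mm in front of the panel. Allowing for parallax they are centred on it, so I push along the flask's +x.

```bash
python3 -m inch '[[-14,2.5,0,0,0,0],[-27,5,0,0,0,0],[-35,6.5,0,0,0,0],[-41,7.5,0,0,0,0],[-47,9,0,0,0,0],[-53,10,0,0,0,0],[-59,11,0,0,0,0],[-65,12,0,0,0,0],[-71,13,0,0,0,0],[-77,14.5,0,0,0,0],[-83,15.5,0,0,0,0],[-89,16.5,0,0,0,0],[-95,18,0,0,0,0],[-95,18,0,0,0,0],[-95,18,0,0,0,0]]'
python3 -c "
from h import *
im,d=snap('scene','s3')
c=cv2.resize(im[110:260,100:300,::-1],None,fx=4,fy=4,interpolation=cv2.INTER_CUBIC); cv2.imwrite('pics/s3c.png',c)"
```

```text
time: 4.95
position: [0.5333, -0.1737, 0.1126]
tool_rot: [-3.053, 0.283, 0.534]
ft_force: [0.3, -0.4, -0.6]
grip_width: 0.514
grip_force: 0.0
```

View pics/s3c.png

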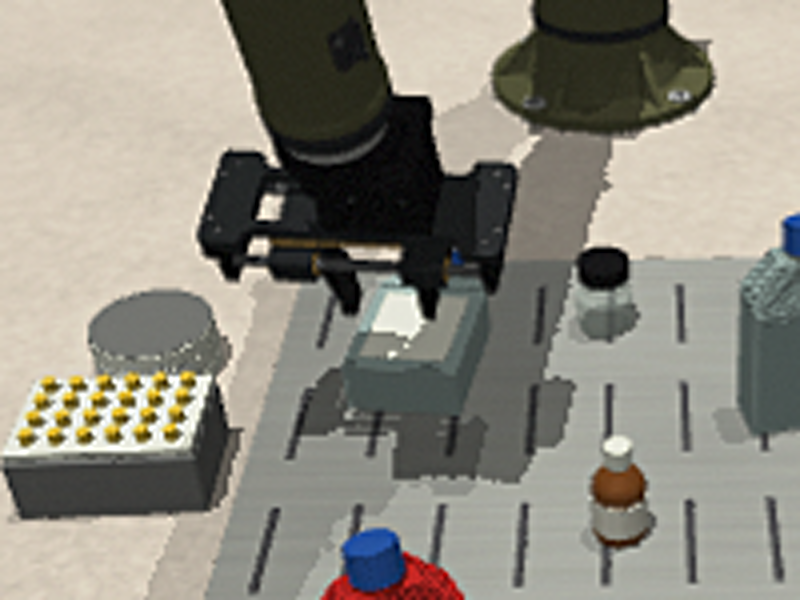

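The first flask lies flat with its panel on top at crop (415,330). Now I raise the tool and work out the shift to the +y flask.

```bash
python3 -m inch '[[10,0,50,0,0,0],[10,0,110,0,0,0],[10,0,170,0,0,0],[0,0,210,0,0,0],[0,0,210,0,0,0]]'
python3 -c "
from plan import *
plan((560,106),(.993,.115))"
```

```text
time: 5.62
position: [0.5344, -0.1739, 0.3267]
tool_rot: [-3.056, 0.284, 0.523]
ft_force: [0.2, -0.6, -0.9]
grip_width: 0.52
grip_force: 0.0
target [485.  97. 113.] shift [ -49.  271. -214.] turn [ -1.2 -39.5  16.6] d [0.993 0.115]
```

```bash
python3 -m inch '[[-8,40,0,-0.2,-8,3.3],[-16,85,0,-0.5,-16,6.6],[-24,130,0,-0.7,-24,10],[-32,175,0,-1,-32,13.3],[-40,220,0,-1.2,-39.5,16.6],[-49,260,0,-1.2,-39.5,16.6],[-49,271,0,-1.2,-39.5,16.6],[-49,271,0,-1.2,-39.5,16.6],[-49,271,0,-1.2,-39.5,16.6],[-49,271,0,-1.2,-39.5,16.6]]'
python3 -c "
from plan import *
plan((560,106),(.993,.115))"
```

```text
time: 6.88
position: [0.4848, 0.0946, 0.3227]
tool_rot: [-3.073, -0.171, -0.529]
ft_force: [-0.5, -0.5, -0.4]
grip_width: 0.517
grip_force: 0.0
target [485.  97. 113.] shift [   1.    3. -210.] turn [ 0.  -0.5  0.2] d [0.993 0.115]
```

```bash
python3 -m inch '[[0,2,-40,0,0,0],[0,2,-85,0,0,0],[0,2,-130,0,0,0],[0,2,-170,0,0,0],[0,2,-195,0,0,0],[0,2,-210,0,0,0],[0,2,-210,0,0,0],[0,2,-210,0,0,0]]'
python3 -c "
from h import *
im,d=snap('top','t4');im2,_=snap('scene','s4')
f=lambda i,x,y:cv2.resize(i[y:y+100,x:x+180,::-1],None,fx=3,fy=3,interpolation=cv2.INTER_CUBIC)
cv2.imwrite('pics/s4c.png',np.vstack([f(im,170,190),f(im2,210,120)]))"
```

```text
time: 7.88
position: [0.4853, 0.0992, 0.1139]
tool_rot: [-3.071, -0.178, -0.532]
ft_force: [0.2, 0.4, 0.5]
grip_width: 0.518
grip_force: 0.0
```

View pics/s4c.png

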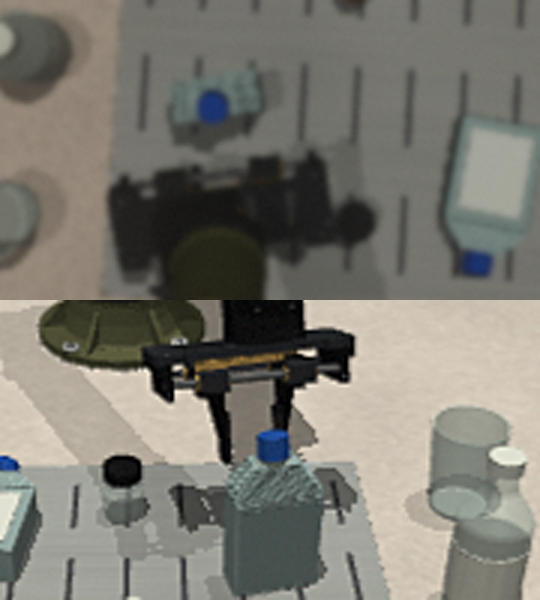

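The lower crop shows the fingers at (225,455) and (283,425), behind the flask and straddling its cap at (272,445). They are centred once parallax is allowed for. The upper crop shows the first flask lying panel-up at (492,175). I push along (0.993, 0.115).

```bash
python3 -m inch '[[14,1.6,0,0,0,0],[27,3,0,0,0,0],[35,4,0,0,0,0],[41,4.7,0,0,0,0],[47,5.4,0,0,0,0],[53,6,0,0,0,0],[59,6.8,0,0,0,0],[65,7.5,0,0,0,0],[71,8.2,0,0,0,0],[77,8.9,0,0,0,0],[83,9.6,0,0,0,0],[89,10.3,0,0,0,0],[97,11.2,0,0,0,0],[97,11.2,0,0,0,0],[97,11.2,0,0,0,0]]'
python3 -m inch '[[-10,0,50,0,0,0],[-10,0,110,0,0,0],[-40,-10,170,0,0,0],[-70,-20,210,0,0,0],[-90,-20,220,0,0,0],[-90,-20,220,0,0,0]]'
python3 - <<'E'
from h import *
im,d=snap('top','t5');im2,d2=snap('scene','s5')
f=lambda i,x,y:cv2.resize(i[y:y+140,x:x+220,::-1],None,fx=2,fy=2,interpolation=cv2.INTER_CUBIC)
cv2.imwrite('pics/s5c.png',np.vstack([f(im,170,170),f(im2,150,150)]))
S=cloud('scene',d2)
for n,y0,y1 in(('L',.05,.22),('R',-.24,-.06)):
    m=(S[...,2]>.035)&(S[...,2]<.12)&(S[...,1]>y0)&(S[...,1]<y1)&(S[...,0]>.36)&(S[...,0]<.76)
    Q=S[m]; T=Q[(abs(Q[:,2]-.048)<.004)]; A=np.c_[T[:,:2],np.ones(len(T))]; k=np.linalg.lstsq(A,T[:,2],rcond=None)[0]
    print(n,np.percentile(Q[:,2],[5,50,95]).round(3),'slope deg',np.degrees(k[:2]).round(1),'xy',Q[:,:2].min(0).round(3),Q[:,:2].max(0).round(3))
E
```

```text
time: 9.85
position: [0.581, 0.1106, 0.1124]
tool_rot: [-3.071, -0.179, -0.528]
ft_force: [0.2, 0.4, -0.5]
grip_width: 0.52
grip_force: 0.0
time: 10.6
position: [0.4908, 0.0907, 0.3344]
tool_rot: [-3.071, -0.18, -0.534]
ft_force: [0.4, 0.5, -0.4]
grip_width: 0.523
grip_force: 0.0
L [0.039 0.048 0.05 ] slope deg [-0.2  0.2] xy [0.58  0.071] [0.741 0.168]
R [0.039 0.048 0.05 ] slope deg [-0.1 -0.1] xy [ 0.385 -0.215] [ 0.546 -0.114]
```

View pics/s5c.png

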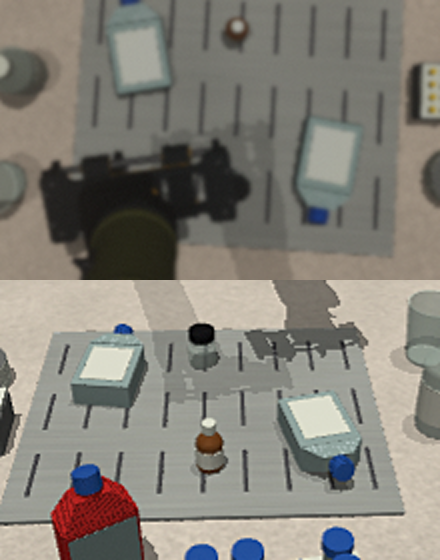

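Both flasks lie flat with the panel up, at (138,55) and (330,155) in the top crop. Their upper faces are at 48 mm, level within 0.2°, and the origins moved about 20–30 mm. The vial and jar stand untouched and the robot is clear, so I hand in.

```bash
python3 -c "
from bench import ctrl
print(ctrl.close_job())"
```

```text
the job is handed in; nothing more can be done
None
```

Both flasks were pushed over and lie flat on the shelf on their growth faces, writing panels up; nothing else looked moved in the last pictures, and the job was handed in at about 11 s (the hand-in returned no verdict).

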